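# Lay out the parts of a power supply build

## Task

Lay out the next power supply build: set the black power module flat and square on the copper rectangle of the circuit board, lined up with the rectangle's long side, and the heat sink on top of it, lined up with it and centred. Stand the capacitor can in the middle of the rubber pad that lies between the board and the aluminium enclosure; stand the transformer in the enclosure's left compartment and the relay to the right of it in the other compartment (left and right as seen from the robot). Everything must stand upright, at rest and let go, and the small clear bottle must not be knocked over.

Things in the scene. Friction and masses are not known exactly. Their poses are not given: they have to be found in the camera images.
- board: Fixed green circuit board on a black holder, 94 x 124 mm (x, y), top 20 mm above the bench, at far left or far right. The flush copper rectangle, 64 (x) x 46 mm, is centred on the origin. Terminals 10 mm high on the near edge (x -44 to -36 mm), chips 3 mm high at y edges (49 to 57 mm out). Origin: centre of underside; x away from the robot, y left, z up; turned up to 0.25 rad.
- enclosure: Fixed open aluminium tray, 110 x 160 mm (x, y), on the other side from the board. Walls and the middle divider (along x) 4 mm thick, 20 mm high; floor 4 mm thick. Two compartments, left (+y) and right (-y), 102 x 74 mm inside, centred 39 mm to either side of the origin. Origin: centre of underside; x away from the robot, y left, z up; turned up to 0.25 rad.
- pad: Fixed dark rubber pad 64 x 64 x 4 mm, lying on the bench between board and enclosure. Origin: centre of its underside; its top is 4 mm higher; z up.
- module: Loose power module: low black block 56 x 40 x 16 mm (x, y, z) with flat top and small brass tabs at its two x ends that stick out 5 mm; about 90 g. Grip across y (40 mm). It can lie in the front row or at either side of the work area. Origin: centre of its underside; z up.
- heatsink: Loose bare aluminium heat sink, 50 x 40 x 28 mm (x, y, z), upright fins along x on a flat base; about 100 g. Grip across y (40 mm), on the outer fins. Origin: centre of its underside; z up.
- transformer: Loose transformer: dark steel core 50 x 18 x 42 mm (x, y, z) with a copper coil through its middle, 40 mm wide along y, from 8 to 34 mm above the underside; about 280 g. The two ends of the core (50 mm apart along x) are flat and free over the full height: grip across x. Origin: centre of its underside; z up.
- relay: Loose relay: white upright box 28 x 24 x 36 mm (x, y, z) with a grey foot; about 45 g. Grip across x or y. Origin: centre of its underside; z up.
- capacitor: Loose capacitor: black upright can, diameter 35 mm, 48 mm high, aluminium top with a cross; about 60 g. Origin: centre of its underside; z up.
- bottle: Loose small clear bottle with white cap and paper label, diameter 38 mm, 95 mm high, standing among the parts: leave it standing. Origin: centre of its underside; z up.

How it is judged:
At the end, for the whole second after the job is handed in: Module on the copper and heat sink on module: centred within 10 mm, aligned within 0.2 rad. Capacitor on the pad within 14 mm of its centre. Transformer in the left, relay in the right compartment, on its floor. All resting there within 3 mm, tilted under 0.12 rad, slower than 0.02 m/s (horizontal distance between module and board below 0.01 m and z of module in the frame of board between 0.017 and 0.023 m and angle between the x axis of module and the x axis of board, either way round below 0.2 rad and horizontal distance between heatsink and module below 0.01 m and z of heatsink in the frame of module between 0.013 and 0.019 m and angle between the x axis of heatsink and the x axis of module, either way round below 0.2 rad and horizontal distance between capacitor and pad below 0.014 m and z of capacitor in the frame of pad between 0.001 and 0.007 m and y of transformer in the frame of enclosure between 0.012 and 0.072 m and x of transformer in the frame of enclosure between -0.048 and 0.048 m and z of each of transformer, relay in the frame of enclosure below 0.007 m and y of relay in the frame of enclosure between -0.072 and -0.012 m and x of relay in the frame of enclosure between -0.048 and 0.048 m and angle between each of module, heatsink, transformer, relay, capacitor's own z axis and vertical below 0.12 rad and linear speed of each of module, heatsink, transformer, relay, capacitor below 0.02 m/s); the robot touches nothing.
It fails at once if the bottle is knocked over (tilted more than 0.5 rad) (angle between bottle's own z axis and vertical above 0.5 rad).
It also fails if it takes over 136 s, if anything falls off the work surface, if the arm or the gripper's body presses on something with over 40 N, if the wrist force passes 120 N, or if a joint passes its speed limit or range.

## Robot

A 6-joint arm with a two-finger parallel gripper is mounted at the origin on the work surface. World frame = base frame: x ahead of the robot, y to its left, z up, the work surface at z = 0. Lengths are in m, angles in rad, forces in N, time in s.
With the tool pointing down it reaches from about 0.35 to 0.975 m from the base axis. Payload 7.1 kg.
Tool frame: the origin (TCP) lies midway between the tips of the shut fingers; the grasp point (between the pads) lies 19 mm behind it; z points along the fingers, y is the line along which they close (so a half turn about z gives the same grasp; the last joint's range is limited). The gripper opens to 88 mm and grips with 3 to 60 N. Pads are 20 mm wide; open, the fingers measure 115 mm over their backs; the gripper's body (75 mm by 178 mm) begins 61 mm behind the grasp point.
Start: joints at [1.157, 0.423, 1.63, -0, 1.089, -0.019], TCP at [0.24, 0.577, 0.223] pointing down, gripper open.
Joint ranges: [-3, 3], [-0.9, 2.11], [0.09, 2.58], [-1.31, 4.45], [0.11, 2.69], [-2.54, 2.54]. Speed limits (rad/s): [2.39, 2.39, 3.01, 3.14, 3.14, 3.14].

## Interface

Orientations are given as a unit quaternion [w, x, y, z].
In Python, from station import move_pose, movel, movej, command_gripper, wait, inverse_kinematics, read_camera, camera_info, MotionError, job_done, get_time, get_joint_pos, get_qvel, get_effort, get_tcp_pos, get_ee_rot, get_ft_force, get_ft_torque, get_grip_width, get_finger_force gives the robot as it stands. Calls block until the motion is done:
- move_pose(position, orientation): joint-space move of the TCP to a pose.
- movel(position, frame=None, v=0.15, until_force=None): straight line of the TCP; frame=None keeps the orientation; v is the mean speed in m/s. With until_force (N) it stops when the force on the tool has changed by that much, and returns True; else False.
- movej(angles): joint-space move.
- command_gripper(opening): opening from 0.0 (shut) to 1.0 (fully open); the grip force is fixed at half the most; returns when the fingers have stopped.
- wait(seconds).
- inverse_kinematics(position, orientation): joint angles nearest the present ones, or None.
- read_camera(name): name is "scene" or "top" or "wrist"; returns the picture (400x640x3 uint8, red, green, blue); there is no depth.
- camera_info(name): a dict with "intrinsics" (3x3 intrinsics, pixels), "dist" ([k1, k2, p1, p2, k3] as OpenCV has them; the pictures are not rectified), "T" (4x4, takes a point from camera to world coordinates); the wrist camera has in their place "tool_from_camera" (4x4, takes a point from camera to tool coordinates, whose origin is the TCP and whose axes are the flange's). Camera axes: x right, y up, looking along -z (the intrinsics and any distortion apply to the point x, -y, -z); pixel columns grow to the right and rows downward; lengths in m; the calibration is good to about 2 mm. A picture is of the moment at which its call begins: read the wrist's pose just before it. camera_info takes no time and is no camera call.
A pose or a line that the arm cannot do raises MotionError and nothing moves.
- job_done(): hands the job in; it is judged then, once.
Readings, each from a call of its own:
- get_time(): time.
- get_joint_pos(): joint angles.
- get_qvel(): joint speeds.
- get_effort(): joint torques, N m.
- get_tcp_pos(): TCP position.
- get_ee_rot(): TCP orientation.
- get_ft_force(): force on the tool from outside, world axes, zero at the start.
- get_ft_torque(): the same for the moment, N m.
- get_grip_width(): opening from 0.0 (shut) to 1.0 (fully open).
- get_finger_force(): force on a finger pad.
Only numpy, scipy, OpenCV 4.12 (cv2) and the standard library are available. Lean on these libraries where they do the work, as an engineer would, in place of code of your own. Each camera call takes 0.05 s, during which the arm holds its last target. There are 200 camera calls.

## Working session

There is one attempt and no reset: what is moved stays moved. The work goes in short steps, each a Python script; the robot and the scene stay as the last script left them, time stands still between calls to the robot, and variables do not carry over. Pictures are saved under pics/ and viewed, at most 14 in all, crops included, and the job is handed in when it is done.

```bash
ls; mkdir -p pics; python3 - <<'E'
from station import *
import cv2,numpy as np
np.set_printoptions(precision=4,suppress=True)
for n in ("top","scene"):
    cv2.imwrite(f"pics/{n}0.png",read_camera(n)[:,:,::-1]); i=camera_info(n); print(n,i["intrinsics"],i["dist"],i["T"])
print(camera_info("wrist"),get_time(),get_ee_rot())
E
```

```text
pics
top [[391.7798   0.     314.1034]
 [  0.     391.7798 203.581 ]
 [  0.       0.       1.    ]] [-0.0312  0.      0.      0.      0.    ] [[ 0.085   0.9747 -0.2068  0.3401]
 [-0.9964  0.0841 -0.0131 -0.0185]
 [ 0.0046  0.2071  0.9783  0.9147]
 [ 0.      0.      0.      1.    ]]
scene [[374.7866   0.     315.8452]
 [  0.     374.7866 192.021 ]
 [  0.       0.       1.    ]] [-0.0801  0.      0.      0.      0.    ] [[-0.6586 -0.5335  0.5306  0.9638]
 [ 0.7525 -0.4644  0.4671  0.3964]
 [-0.0028  0.7069  0.7073  0.6372]
 [ 0.      0.      0.      1.    ]]
{'intrinsics': array([[327.6618,   0.    , 322.9462],
       [  0.    , 327.6618, 201.061 ],
       [  0.    ,   0.    ,   1.    ]]), 'dist': array([-0.0693,  0.    ,  0.    ,  0.    ,  0.    ]), 'tool_from_camera': array([[ 0.0001,  0.9678,  0.2516,  0.0672],
       [ 1.    , -0.0002,  0.0002,  0.0007],
       [ 0.0003,  0.2516, -0.9678, -0.1624],
       [ 0.    ,  0.    ,  0.    ,  1.    ]])} 0.1 [-0.0001  0.1961  0.9806 -0.0007]
```

View pics/top0.png

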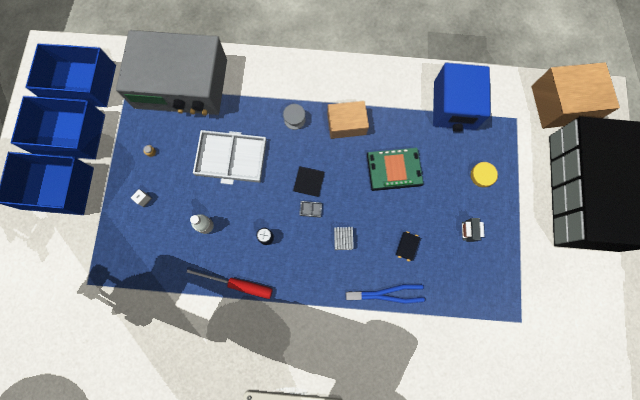

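View pics/scene0.png

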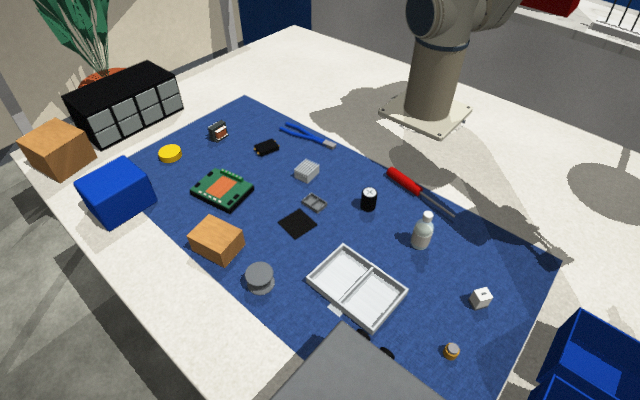

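The top view shows the board at (396,168), enclosure (231,156), pad (309,181), module (408,246), heat sink (344,238), transformer (473,230), capacitor (264,236), relay (141,198) and bottle (201,223). There is also an unlisted grey box at (311,209).

```bash
cat > h.py <<'E'
from station import *
import cv2,numpy as np
from scipy.spatial.transform import Rotation as Ro
np.set_printoptions(precision=4,suppress=True)
def quat(a): # tool down, closing line (tool y) at world angle a+90deg
    x,y,z,w=(Ro.from_euler('z',a)*Ro.from_euler('y',np.pi)).as_quat(); return [w,x,y,z]
def wristT():
    q=get_ee_rot(); T=np.eye(4); T[:3,:3]=Ro.from_quat([q[1],q[2],q[3],q[0]]).as_matrix(); T[:3,3]=get_tcp_pos()
    return T@camera_info("wrist")["tool_from_camera"]
def px2w(n,uv,z,T=None):
    i=camera_info(n); T=i["T"] if T is None else T
    p=cv2.undistortPoints(np.array(uv,float).reshape(-1,1,2),i["intrinsics"],np.array(i["dist"])).reshape(-1,2)
    d=np.c_[p[:,0],-p[:,1],-np.ones(len(p))]@T[:3,:3].T
    return T[:3,3]+d*((np.broadcast_to(z,len(p))-T[2,3])/d[:,2])[:,None]
def w2px(n,P,T=None):
    i=camera_info(n); T=i["T"] if T is None else T
    c=(np.array(P,float).reshape(-1,3)-T[:3,3])@T[:3,:3]
    return cv2.projectPoints(c*[1,-1,-1],np.zeros(3),np.zeros(3),i["intrinsics"],np.array(i["dist"]))[0].reshape(-1,2)
def ortho(n,img,T,x0,x1,y0,y1,z,s=1000): # row down = -x, col right = -y, as seen from robot
    xs=np.arange(x1,x0,-1/s); ys=np.arange(y1,y0,-1/s); Y,X=np.meshgrid(ys,xs)
    m=w2px(n,np.c_[X.ravel(),Y.ravel(),np.full(X.size,z)],T).astype(np.float32).reshape(X.shape+(2,))
    return cv2.remap(img,m[...,0],m[...,1],cv2.INTER_LINEAR)
E
python3 - <<'E'
from h import *
n=["board","encl","pad","module","heatsink","trafo","cap","relay","bottle","box"]
uv=[(396,168),(231,156),(309,181),(408,246),(344,238),(473,230),(264,235),(141,198),(201,218),(311,209)]
z=[.02,.02,.004,.016,.028,.042,.048,.036,.08,.02]
for a,b in zip(n,px2w("top",uv,z)): print(a,b)
for k,p in (("R",(.44,-.27,.33)),("M",(.44,-.03,.33)),("L",(.44,.22,.33))):
    move_pose(p,quat(0)); wait(.2); T=wristT(); im=read_camera("wrist"); cv2.imwrite(f"pics/w{k}.png",im[:,:,::-1]); np.save(f"T{k}.npy",T); print(k,T[:3,3],get_time())
E
```

```text
board [ 0.6325 -0.1938  0.02  ]
encl [0.6283 0.202  0.02  ]
pad [0.5869 0.0107 0.004 ]
module [ 0.4493 -0.23    0.016 ]
heatsink [ 0.4537 -0.0811  0.028 ]
trafo [ 0.4946 -0.3699  0.042 ]
cap [0.4426 0.0981 0.048 ]
relay [0.5046 0.3926 0.036 ]
bottle [0.4637 0.2338 0.08  ]
box [ 0.5157 -0.0004  0.02  ]
R [ 0.3732 -0.2694  0.4923] 3.425
M [ 0.3732 -0.0306  0.4923] 4.625
L [0.3733 0.2193 0.4925] 5.8583
```

View pics/wR.png

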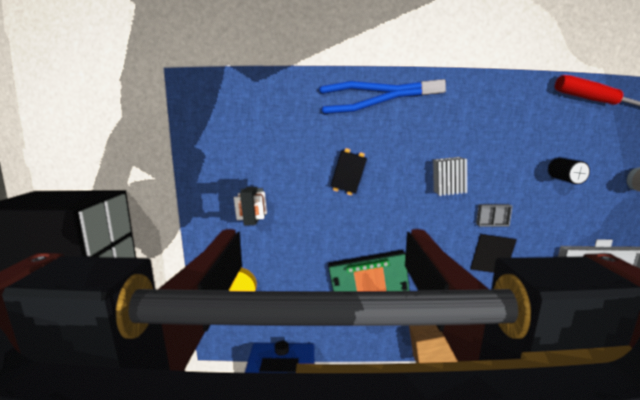

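View pics/wM.png

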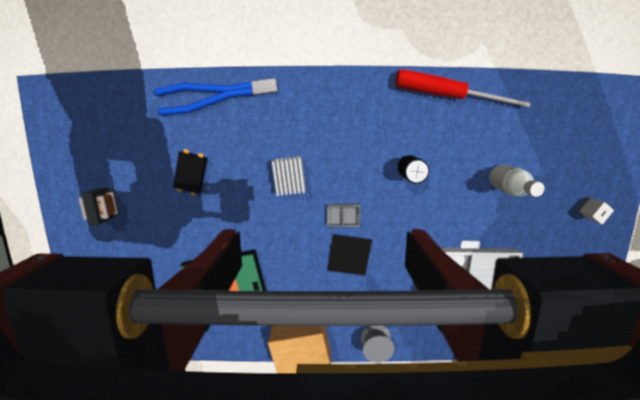

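View pics/wL.png

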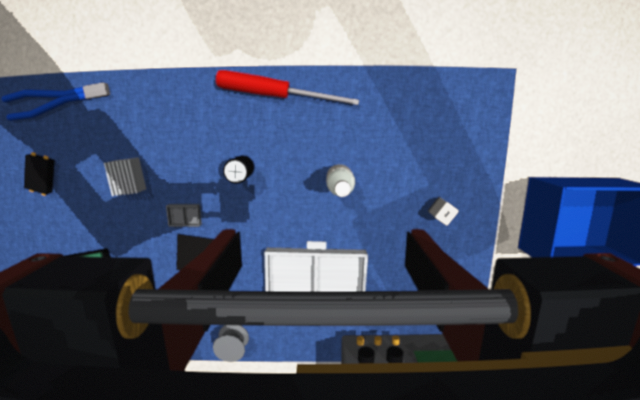

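The wrist views show every part, with the gripper blocking rows below about 235. I'll take closer views with the camera straight above each item.

```bash
python3 - <<'E'
from h import *
import json
O=[("relay",.505,.393,.036),("encl",.628,.202,.02),("cap",.443,.098,.048),("pad",.587,.011,.004),("heatsink",.454,-.081,.028),("board",.633,-.194,.02),("module",.449,-.23,.016),("trafo",.495,-.37,.042)]
t=[];D={}
for n,x,y,z in O:
    move_pose((x+.067,y,.22),quat(0)); wait(.3); T=wristT(); im=read_camera("wrist")[:,:,::-1].copy()
    np.savez(f"v_{n}.npz",im=im,T=T)
    o=ortho("wrist",im,T,x-.1,x+.1,y-.1,y+.1,z,1000); cv2.imwrite(f"pics/o_{n}.png",o)
    cv2.putText(o,n,(3,12),0,.4,(255,255,255),1); t.append(o)
print(get_time())
cv2.imwrite("pics/mont.png",np.vstack([np.hstack(t[:4]),np.hstack(t[4:])]))
E
```

```text
15.0667Traceback (most recent call last):
  File "<stdin>", line 11, in <module>
    return _nx.concatenate(arrs, 1, dtype=dtype, casting=casting)
           ~~~~~~~~~~~~~~~^^^^^^^^^^^^^^^^^^^^^^^^^^^^^^^^^^^^^^^
ValueError: all the input array dimensions except for the concatenation axis must match exactly, but along dimension 0, the array at index 0 has size 200 and the array at index 2 has size 201
```

```bash
python3 - <<'E'
import cv2,numpy as np
t=[cv2.imread(f"pics/o_{n}.png")[:200,:200] for n in "relay encl cap pad heatsink board module trafo".split()]
cv2.imwrite("pics/mont.png",np.vstack([np.hstack(t[:4]),np.hstack(t[4:])]))
E
```

```text
(no output)
```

View pics/mont.png

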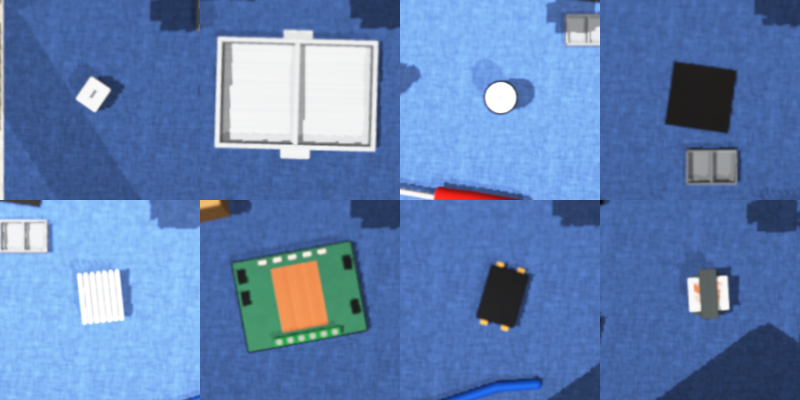

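The metric orthophotos (1 mm/px) show every item clearly. Next I'll fit rectangles to them and check the fitted sizes against the given ones.

```bash
cat > fit.py <<'E'
import cv2,numpy as np,json
def fit(o,f,x,y,half=100,rmax=99,k=3):
    h=cv2.cvtColor(o,cv2.COLOR_BGR2HSV).astype(int); m=f(h[...,0],h[...,1],h[...,2]).astype(np.uint8)
    if k: m=cv2.morphologyEx(m,cv2.MORPH_OPEN,np.ones((k,k)))
    n,l,s,c=cv2.connectedComponentsWithStats(m)
    i=min((i for i in range(1,n) if s[i,4]>250),key=lambda i:np.hypot(*(c[i]-half)))
    p=np.argwhere(l==i)[:,::-1].astype(np.float32)
    (cx,cy),(w,h2),a=cv2.minAreaRect(p); mom=c[i]
    # world: X=x+.1-row, Y=y+.1-col ; long axis angle in world
    v=cv2.boxPoints(((cx,cy),(w,h2),a)); e=[v[1]-v[0],v[2]-v[1]]; e=e[int(np.linalg.norm(e[1])>np.linalg.norm(e[0]))]
    th=np.arctan2(-e[0],-e[1]); th=(th+np.pi/2)%np.pi-np.pi/2
    g=lambda u:[round(x+.1-u[1]/1000,4),round(y+.1-u[0]/1000,4)]
    return g((cx,cy)),g(mom),round(float(th),3),sorted((round(w+1),round(h2+1))),s[i,4]
E
python3 - <<'E'
from fit import *
nb=lambda h,s,v:~((h>95)&(h<130)&(s>90))
F={"relay":(.505,.393,lambda h,s,v:(s<80)&(v>150)),"encl":(.628,.202,lambda h,s,v:(s<80)),"cap":(.443,.098,lambda h,s,v:(s<70)&(v>130)),
"pad":(.587,.011,lambda h,s,v:v<60),"heatsink":(.454,-.081,lambda h,s,v:(s<80)&(v>120)),"board":(.633,-.194,lambda h,s,v:(h<22)&(s>90)&(v>90)),
"module":(.449,-.23,lambda h,s,v:v<60),"trafo":(.495,-.37,lambda h,s,v:(s<90)&(v<125))}
for n,(x,y,f) in F.items():
    o=cv2.imread(f"pics/o_{n}.png"); print(n,*fit(o,f,x,y,k=11 if n=="encl" else 3))
o=cv2.imread("pics/o_board.png");print("pcb",fit(o,lambda h,s,v:((h>40)&(h<90)),.633,-.194))
o=cv2.imread("pics/o_trafo.png");print("trafo all",fit(o,nb,.495,-.37))
o=cv2.imread("pics/o_pad.png");print("box",fit(o[110:,70:][:80,:80],nb,.477,-.059+.0,half=40))
E
```

```text
relay [0.5113, 0.4003] [np.float64(0.5113), np.float64(0.4005)] -0.611 [27, 30] 737
encl [0.634, 0.2059] [np.float64(0.6344), np.float64(0.2059)] 1.543 [130, 164] 18726
cap [0.4458, 0.0977] [np.float64(0.4457), np.float64(0.0979)] 0.785 [32, 33] 821
pad [0.59, 0.0104] [np.float64(0.59), np.float64(0.0104)] 1.429 [63, 63] 3801
heatsink [0.4573, -0.0812] [np.float64(0.4573), np.float64(-0.0813)] 0.105 [45, 53] 2241
board [0.6369, -0.193] [np.float64(0.6368), np.float64(-0.193)] 0.185 [48, 66] 3043
module [0.4534, -0.2325] [np.float64(0.4534), np.float64(-0.2325)] -0.278 [39, 55] 2036
trafo [0.5015, -0.3785] [np.float64(0.5015), np.float64(-0.3783)] 0.0 [24, 50] 852
pcb ([0.6366, -0.1933], [np.float64(0.6358), np.float64(-0.1935)], -1.387, [92, 122], np.int32(7508))
trafo all ([0.5015, -0.378], [np.float64(0.5015), np.float64(-0.378)], 0.0, [43, 50], np.int32(1788))
box ([0.521, -0.0005], [np.float64(0.5206), np.float64(-0.0005)], -1.571, [37, 52], np.int32(1868))
```

All fitted sizes match the given ones, so the poses are reliable. I'll write a pick and place routine and start with the module.

```bash
cat >> h.py <<'E'
ZT=.2
def best(p,a):
    c=[]
    for k in (-1,0,1):
        q=inverse_kinematics(p,quat(a+k*np.pi))
        if q is not None: c.append((abs(q[5]),a+k*np.pi))
    return min(c)[1]
def pick(x,y,a,h,op):
    a=best((x,y,ZT),a); move_pose((x,y,ZT),quat(a)); command_gripper(op)
    movel((x,y,h+.03),v=.2); hit=movel((x,y,h),v=.05,until_force=8)
    command_gripper(0); w=get_grip_width()*88; movel((x,y,ZT),v=.2)
    print("pick hit",hit,"w",w,"lifted w",get_grip_width()*88,"F",get_finger_force(),get_time())
def place(x,y,a,h,op,extra=.003):
    a=best((x,y,ZT),a); move_pose((x,y,ZT),quat(a)); wait(.1)
    movel((x,y,h+.02),v=.2); wait(.1); hit=movel((x,y,h-extra),v=.03,until_force=4)
    z=get_tcp_pos()[2]; command_gripper(op); wait(.1); movel((x,y,ZT),v=.2)
    print("place hit",hit,"z-h mm",(z-h)*1000,get_time())
E
python3 - <<'E'
from h import *
pick(.4534,-.2325,-.278,.004,.75)
place(.6369,-.193,.185,.024,.68)
move_pose((.6369+.067,-.193,.22),quat(0)); wait(.3); T=wristT(); im=read_camera("wrist")[:,:,::-1].copy()
o=ortho("wrist",im,T,.537,.737,-.293,-.093,.036); cv2.imwrite("pics/o_mod2.png",o)
from fit import fit
print(fit(o,lambda h,s,v:v<60,.637,-.193))
E
```

```text
pick hit False w 39.72667853980207 lifted w 39.581081149359555 F 29.999814927577972 21.9583
place hit True z-h mm -0.0009173423074805565 26.1583
([0.6365, -0.1933], [np.float64(0.6362), np.float64(-0.1934)], 0.182, [38, 55], np.int32(1974))
```

View pics/o_mod2.png

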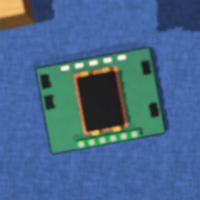

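The module sits centred and square on the copper, at (100,100) in the crop, within about 1 mm. Next are the heat sink, capacitor, transformer and relay.

```bash
python3 - <<'E'
from h import *
pick(.4573,-.0812,.1,.007,.75)
place(.6365,-.1933,.182,.043,.68)
pick(.4458,.0978,0,.016,.7)
place(.590,.0104,0,.020,.65)
e=-.027
pick(.5015,-.378,np.pi/2,.010,.8)
place(.635,.245,np.pi/2+e,.014,.7)
pick(.5113,.4003,-.611,.012,.6)
place(.633,.167,np.pi/2+e,.016,.55)
cv2.imwrite("pics/top1.png",read_camera("top")[110:270,110:510,::-1])
t=[]
for x,y,z in ((.637,-.193,.064),(.59,.01,.052),(.634,.206,.042)):
    move_pose((x+.067,y,.24),quat(0)); wait(.3); T=wristT(); im=read_camera("wrist")[:,:,::-1].copy()
    t.append(ortho("wrist",im,T,x-.1,x+.1,y-.1,y+.1,z)[:200,:200])
cv2.imwrite("pics/mont2.png",np.hstack(t)); print(get_time())
E
```

```text
pick hit False w 39.9814641595047 lifted w 39.7399811906808 F 29.987628827802837 35.3333
place hit True z-h mm 0.043998086648955326 39.4167
pick hit False w 34.55384052957907 lifted w 34.41925265402251 F 29.999872148036957 45.05
place hit True z-h mm -0.13436721009726926 51.0417
pick hit False w 50.43791396327272 lifted w 50.25596580844784 F 29.99884307384491 56.6583
place hit True z-h mm 0.025234546951692985 62.35
pick hit False w 23.76891897959212 lifted w 23.850112630360684 F 29.999969601631165 66.8833
place hit True z-h mm 0.005401285334175054 71.4583
76.0583
```

View pics/mont2.png

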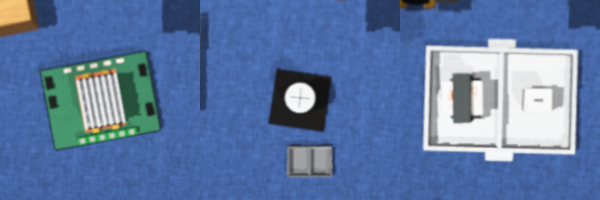

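View pics/top1.png

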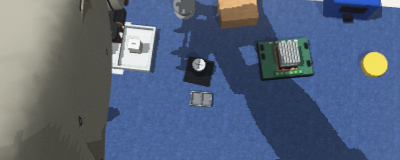

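All parts are in place: heat sink at (100,100), capacitor at (300,98), transformer at (462,97) and relay at (538,98). I'll check the heat sink and bottle in numbers, then hand in.

```bash
python3 - <<'E'
from h import *
from fit import fit
m=cv2.imread("pics/mont2.png")
print(fit(m[:,:200],lambda h,s,v:(s<70)&(v>110),.637,-.193,k=7), fit(m[:,200:400],lambda h,s,v:(s<70)&(v>130),.59,.01))
cv2.imwrite("pics/top2.png",read_camera("scene")[120:320,170:520,::-1])
E
```

```text
([0.6359, -0.1932], [np.float64(0.636), np.float64(-0.1932)], 0.165, [45, 50], np.int32(2115)) ([0.5925, 0.0105], [np.float64(0.5926), np.float64(0.0105)], -1.571, [30, 30], np.int32(726))
```

View pics/top2.png

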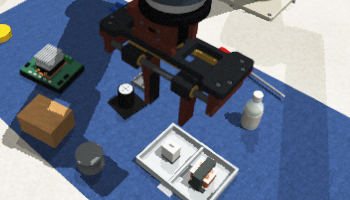

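The scene crop shows the bottle standing at (252,110), everything upright, and the gripper clear of all parts. The measured offsets are well inside the limits.

```bash
python3 -c "
from station import *
print(job_done())"
```

```text
the job is handed in; nothing more can be done
None
```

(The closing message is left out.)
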